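# Load the sample-tin carrier and snap its cover on

## Task

Load the clip carrier for sample tins: set the deep tin squarely on the carrier's base between its uprights and let go of it, then set the flat tin squarely on top of it, lined up with the carrier, and let go of it. Then press the wooden cover down between the two roller catches until it snaps under both of them and sits flat on the flat tin, and keep pressing it down firmly: finish while still pressing the cover, without letting go. Leave the other things on the table where they are.

Things in the scene. Friction and masses are not known exactly. Their poses are not given: they have to be found in the camera images.
- carrier: Dark steel clip carrier, fixed. Base plate 180 x 80 x 12 mm (x, y, z); origin: centre of its underside, z up. At each end of its x axis stands an upright (posts at y = +-26 mm and a back plate; inner faces 124 mm apart, flared tips, top 122 mm up) with a sprung roller catch. Both long sides (+-y) are open. Seated: deep tin's origin 12 mm, flat tin's 57 mm, cover's 85 mm above this origin.
- carrier_seat (a point): Centre of the base plate's top, 12 mm above the carrier's origin, axes as the carrier's. The tins stand here, centred, their x along the carrier's x (either way round); a thin rubber patch 96 x 60 mm marks the place.
- deep_tin: Deep closed aluminium tin, 96 x 60 x 45 mm (its x, y, z), about 0.25 kg; origin at the centre of its underside. Lies flat on the table at the start.
- flat_tin: Flat closed aluminium tin, 96 x 60 x 28 mm (its x, y, z), about 0.16 kg; origin at the centre of its underside. Lies flat on the table at the start.
- cover: Dark wooden cover, 0.13 kg: plate 120 x 60 x 10 mm (x, y, z), ends along x rounded; origin: centre of its underside. On top at the centre a grip block 46 (x) x 20 (y) mm, its top 44 mm above the origin. Goes in with its x along the carrier's x, either way round. It starts flat on the table, plate down.
- cover_top (a point): Centre of the top of the cover's grip block, 44 mm above the cover's origin. When the cover is pressed in, its ends meet the rollers with its underside about 103 mm above the carrier's origin; the push rises to a peak of about 5 to 12 N, drops suddenly at about 94.5 mm (the rollers then even draw the cover down), and it lands on the flat tin at 85 mm.
- catch_a (a joint): Outward travel (m) of the steel roller catch at the carrier's +x end: 0 sprung in, at most 0.009 out. Roller 12 mm across, 40 mm long along y, axis 99.5 mm above the carrier's origin, nose reaching in to 56.5 mm from its centre. The cover pushes it 3.5 mm out, then it springs back over the cover's end. Spring 3500 N/m, 2.1 N preload.
- catch_b (a joint): The same for the roller catch at the carrier's -x end (nose at x = -56.5 mm).
- jar: Closed glass jar with a steel cap, 64 mm across, 100 mm tall; a bystander, leave it alone. Origin at its underside or middle.
- bottle: Dark closed bottle, 64 mm across, 170 mm tall; a bystander, leave it alone. Origin at its underside or middle.
- mug: White mug, 80 mm across, 90 mm tall, with a handle; a bystander, leave it alone. Origin at its underside or middle.
- tape: Cardboard-coloured roll (ring) 90 mm across, 24 mm tall, lying flat; a bystander, leave it alone. Origin at its underside or middle.
- brush: Paint brush lying flat; a bystander, leave it alone. Origin at its underside or middle.
- offcut: Dark wood offcut 150 x 45 x 20 mm lying flat; a bystander, leave it alone. Origin at its underside or middle.
- panel: Small grey painted panel 90 x 65 x 10 mm lying flat; a bystander, leave it alone. Origin at its underside or middle.
Not all that is in view belongs to the job. Leave any purple look-alike of the flat_tin alone.

How it is judged:
By the outcome, as a careful person would: the job done as asked, in the order asked, and still so for the second after the job is handed in, while the arm keeps its last pose, push and grip.
It also fails if it takes over 72 s, if anything falls off the work surface, if the arm or the gripper's body presses on something with over 40 N, if the wrist force passes 120 N, or if a joint passes its speed limit or range.

## Robot

A 7-joint arm with a two-finger parallel gripper is mounted at the origin on the work surface. World frame = base frame: x ahead of the robot, y to its left, z up, the work surface at z = 0. Lengths are in m, angles in rad, forces in N, time in s.
With the tool pointing down it reaches from about 0.425 to 0.875 m from the base axis. Payload 4.7 kg.
Tool frame: the origin (TCP) lies midway between the tips of the shut fingers; the grasp point (between the pads) lies 19 mm behind it (ctrl.grip_point_offset is the distance from the TCP to the grasp point, in m); z points along the fingers, y is the line along which they close (so a half turn about z gives the same grasp; the last joint's range is limited). The gripper opens to 87 mm and grips with 3 to 60 N. Pads are 19 mm wide; open, the fingers measure 117 mm over their backs; the gripper's body (75 mm by 190 mm) begins 51 mm behind the grasp point.
Start: joints at [-1.169, 0.321, -0.07, 1.45, 0.023, 1.371, -0.057], TCP at [0.246, 0.602, 0.189] pointing down, gripper open.
Joint ranges: [-2.86, 2.86], [-0.3, 2.09], [-1.38, 1.24], [0.06, 2.45], [-1.56, 4.7], [0.09, 2.05], [-2.69, 2.69]. Speed limits (rad/s): [2.57, 2.57, 3.14, 3.14, 3.14, 3.14, 3.14].

## Interface

Orientations are given as a rotation vector (axis times angle).
In Python, from bench import ctrl gives the robot as it stands.
- The arm moves only by the tool move_arm, never from a script. Its argument "increments" is text: rows parted by semicolons, each of 7 numbers parted by spaces: the shift along the world's x, y, z in mm, then the turn, a rotation vector about the world's x, y, z in degrees, then the closure in counts, from 0 (fully open) to 255 (shut). A call has exactly 8 rows; each row shifts and turns the commanded pose from where the row before left it; what a row does not reach is not made up. A row lasts 1/12 s, in which the tool goes at most 41.7 mm and 7.16 degrees, less where a joint would pass 70% of its speed; a pose out of reach is approached as far as the arm can. A call with a gripper value outside its range is refused whole. The fingers move at their own pace and stop on an object; "grip_force" is the grip in N (left out, the last holds). Time passes only in rows, so rows that do not move let the fingers close, or fill a call up. It gives the time, the measured TCP pose, the force, the opening and the grip force at its end, in the units of the state.
- ctrl.get_state(): the state, without advancing time (a new reading comes with each control period).
- ctrl.get_image(name): name is "scene" or "top" or "wrist"; returns a dict with "frame" (400x640x3 uint8, red, green, blue), "depth" (400x640 float32, m along the optical axis (not along the pixel's ray), 0 where there is no reading), "fx", "fy", "cx", "cy" (pixels), "k1" (the pictures are not rectified: a ray, as slopes to the right and down, at radius r is drawn at 1 + k1 r^2 times it, then the intrinsics apply), "position" and "orientation" of the camera in the world. Camera axes: x right, y down, z forward; pixel columns grow to the right and rows downward; lengths in m; the calibration is good to about 2 mm. A picture is of the moment at which its call begins.
- ctrl.close_job(): hands the job in; it is judged then, once.
Trained networks look in a picture, given as the dict that the camera call returned (one of the last four; its "shot" number tells which), for a name from the list of things; names that differ only in an ending like _2 or _b are one class to them, and where a whole thing is asked for, a point or a joint stands for the part that bears it (a point fixed in the world has none). Each returns a list of dicts, best first, with "score" (0 to 1); they miss things now and then, are a little off and sometimes report something else, mostly with a low value. They report only what shows in the picture. A call takes as long as a camera call. They do not tell look-alikes from the thing itself.
- ctrl.find_in(target, picture): "centre" ([x, y, z] in m, in world coordinates, good to about 4 mm: the middle of the surface that is visible of it).
- ctrl.silhouettes(target, picture): "region" (400x640 bool, what is visible of it).
The state is a dict: "time": time; "joint_positions": joint angles; "qd": joint speeds; "joint_torque": joint torques, N m; "position": TCP position; "tool_rot": TCP orientation; "ft_force": force on the tool from outside, world axes, zero at the start; "torque": the same for the moment, N m; "grip_width": opening from 0.0 (shut) to 1.0 (fully open); "grip_force": force on a finger pad.
Only numpy, scipy, OpenCV 4.12 (cv2) and the standard library are available. Lean on these libraries where they do the work, as an engineer would, in place of code of your own. Each camera call takes 0.05 s, during which the arm holds its last target. There are 200 camera calls.

## Working session

There is one attempt and no reset: what is moved stays moved. The work goes in short steps, Python scripts to look and compute and a tool call to move; the robot and the scene stay as the last step left them, time stands still between calls to the robot, and variables do not carry over. Pictures are saved under pics/ and viewed, at most 10 in all, crops included, and the job is handed in when it is done.

Besides the shell and the picture viewer there is one more tool, called after "Request:" as name(argument=value, ...) on one line, values as JSON. move_arm: Moves the arm, as the interface text tells. Its arguments: {"type":"object","properties":{"increments":{"type":"string"},"grip_force":{"type":"number"}},"required":["increments"]}

```bash
mkdir -p pics; ls
cat > h.py <<'E'
import numpy as np, cv2
from scipy.spatial.transform import Rotation as R
from bench import ctrl
def rot(o):
    o=np.array(o,float)
    return o if o.shape==(3,3) else (R.from_rotvec(o).as_matrix() if o.size==3 else R.from_quat(o).as_matrix())
def cloud(p):
    h,w=p["depth"].shape
    v,u=np.mgrid[:h,:w].astype(float)
    K=np.array([[p["fx"],0,p["cx"]],[0,p["fy"],p["cy"]],[0,0,1]])
    n=cv2.undistortPoints(np.stack([u.ravel(),v.ravel()],1)[:,None],K,np.array([p["k1"],0,0,0.]))[:,0]
    d=p["depth"].ravel()
    c=np.c_[n*d[:,None],d]
    return (c@rot(p["orientation"]).T+np.array(p["position"])).reshape(h,w,3)
def save(p,n): cv2.imwrite("pics/"+n,p["frame"][...,::-1])
def top_rect(P,m,band=0.006):
    """min-area rect of the highest surface in mask m: centre, z, sizes, angle of the long side (deg)"""
    q=P[m]; q=q[np.isfinite(q).all(1)&(np.abs(q[:,2])<.5)]
    z=np.percentile(q[:,2],90); q=q[np.abs(q[:,2]-z)<band]
    r=cv2.minAreaRect((q[:,:2]*1000).astype(np.float32)); b=cv2.boxPoints(r)
    e=[b[1]-b[0],b[2]-b[1]]; e=max(e,key=np.linalg.norm)
    return np.round(r[0],1),round(np.median(q[:,2])*1000,1),np.round(r[1],1),round(np.degrees(np.arctan2(e[1],e[0]))%180,1),len(q)
E
python3 - <<'E'
from h import *
s=ctrl.get_state(); print({k:np.round(v,3) for k,v in s.items()})
for cam in ("top","scene"):
    p=ctrl.get_image(cam); save(p,cam+"0.png"); P=cloud(p)
    print(cam,np.round(p["position"],3),p["orientation"],p["k1"],p["fx"])
    for t in ("carrier","deep_tin","flat_tin","cover"):
        for a,b in zip(ctrl.find_in(t,p),[None]*4): print(t,a["score"],np.round(a["centre"],3))
        for a in ctrl.silhouettes(t,p)[:4]:
            m=a["region"]&(p["depth"]>0); v,u=np.nonzero(a["region"])
            if m.sum()>20: print("  sil",round(a["score"],2),int(u.mean()),int(v.mean()),*top_rect(P,m))
E
```

```text
pics
{'time': np.float64(0.0), 'joint_positions': array([-1.169,  0.322, -0.07 ,  1.452,  0.023,  1.371, -0.057]), 'qd': array([-0.001,  0.   , -0.   , -0.002, -0.001, -0.001, -0.   ]), 'joint_torque': array([-0.0000e+00, -4.9128e+01, -4.0400e-01, -3.1254e+01, -6.4000e-02,
        4.4000e-02,  0.0000e+00]), 'position': array([0.246, 0.601, 0.188]), 'tool_rot': array([-6.050e-01, -3.082e+00,  3.000e-03]), 'ft_force': array([ 0.336, -0.398, -0.425]), 'torque': array([-0.037, -0.036,  0.001]), 'grip_force': np.float64(0.0), 'grip_width': np.float64(1.004)}
top [ 0.348 -0.046  1.145] [-2.16808142  2.11538409 -0.23030774] -0.03246287016167855 452.83483810724863
carrier 0.72 [0.554 0.011 0.012]
carrier 0.7 [0.48  0.285 0.028]
carrier 0.65 [0.74  0.015 0.112]
  sil 0.62 280 195 [545.   12.7] 106.6 [ 59.9 178.2] 175.3 378
  sil 0.41 282 166 [608.6   7.1] 104.2 [38.1 12.9] 86.2 82
deep_tin 0.7 [ 0.62  -0.265  0.042]
deep_tin 0.61 [0.552 0.014 0.011]
  sil 0.83 391 169 [ 625.  -267.1] 45.0 [59.8 96.2] 151.3 821
flat_tin 0.71 [0.478 0.287 0.027]
flat_tin 0.66 [0.536 0.149 0.029]
  sil 0.94 225 200 [537.6 149.3] 28.1 [96.1 60.1] 84.4 853
  sil 0.72 169 221 [480.5 286.1] 28.0 [61.2 95.2] 160.2 870
  sil 0.23 318 274 [355.3 -87.4] 23.6 [87.  85.7] 1.6 404
  sil 0.23 252 272 [359.   59.4] 18.3 [ 38.8 197.8] 91.3 838
cover 0.73 [ 0.444 -0.292  0.008]
  sil 0.7 401 240 [ 446.5 -294.9] 43.4 [19.6 44.7] 178.8 153
scene [1.073 0.454 0.83 ] [-1.02651955 -2.44805894  1.00806364] -0.0866430100696888 399.4288316252874
carrier 0.65 [0.544 0.024 0.023]
  sil 0.95 343 233 [549.6  14.9] 104.8 [ 62.2 179.1] 174.9 362
deep_tin 0.86 [ 0.636 -0.255  0.045]
flat_tin 0.8 [0.494 0.29  0.028]
flat_tin 0.71 [0.548 0.157 0.029]
  sil 0.67 385 267 [540.5 152.3] 28.6 [95.8 62.3] 85.1 740
  sil 0.56 442 284 [484.  287.5] 28.0 [61.1 97. ] 159.7 834
cover 0.7 [ 0.464 -0.287  0.009]
  sil 0.72 290 170 [ 450.9 -294.4] 41.8 [45.9 21.6] 0.4 75
```

Run:
```python
import cv2
a=cv2.imread("pics/top0.png"); cv2.imwrite("pics/topc.png",cv2.resize(a[110:320,120:470],None,fx=2.28,fy=2.28,interpolation=cv2.INTER_CUBIC))
```

```text
(no output)
```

View pics/topc.png

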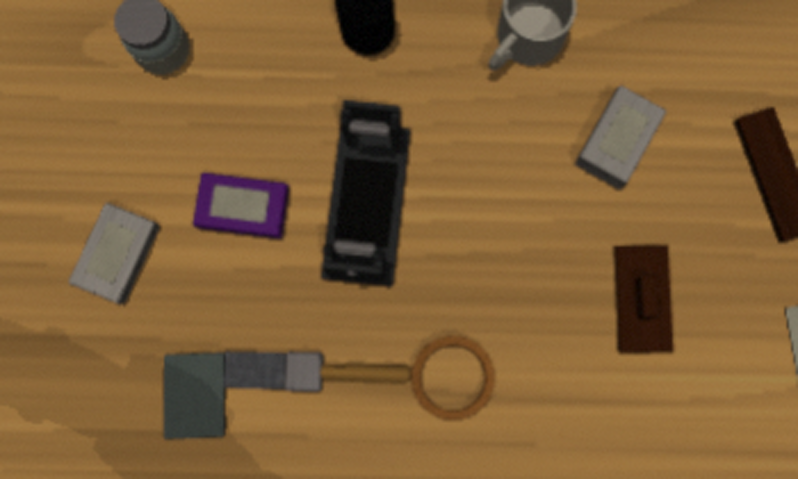

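View pics/scene0.png

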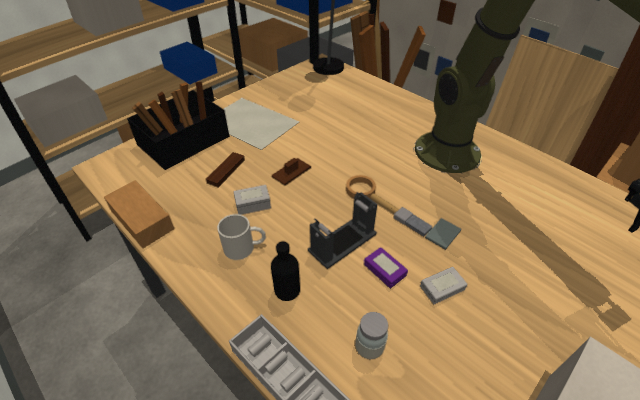

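Top view (full-image pixels): the flat-tin candidates are the aluminium tin at (169,221) and the purple one at (225,200). In the enlarged crop the aluminium tin is at (115,255) and the purple one at (242,205). The aluminium one fits the description and the purple one is the look-alike. The deep tin is at (391,169), the cover at (401,240), and the carrier at (280,195) with its x axis about -5° from world x.

I'll fly past the carrier for a wrist view on the way to the deep tin.

Request:
move_arm(increments="16 -34 9 0 0 0 0;16 -34 9 0 0 0 0;16 -34 9 0 0 0 0;16 -34 9 0 0 0 0;16 -34 9 0 0 0 0;16 -34 9 0 0 0 0;16 -34 9 0 0 0 0;16 -34 9 0 0 0 0")

```text
time: 1.57
position: [0.3743, 0.328, 0.2621]
tool_rot: [0.605, 3.082, 0.001]
ft_force: [1.5, 0.6, -0.4]
grip_width: 1.001
grip_force: 0.0
```

Request:
move_arm(increments="16 -34 9 0 0 0 0;16 -34 9 0 0 0 0;16 -34 9 0 0 0 0;16 -34 9 0 0 0 0;16 -34 9 0 0 0 0;16 -34 9 0 0 0 0;16 -34 9 0 0 0 0;16 -34 9 0 0 0 0")

```text
time: 2.23
position: [0.5022, 0.0559, 0.3343]
tool_rot: [0.605, 3.082, 0.001]
ft_force: [0.1, 0.7, 0.5]
grip_width: 1.001
grip_force: 0.0
```

```bash
cat >> h.py <<'E'
def look(cam,names,f=None):
    p=ctrl.get_image(cam); P=cloud(p)
    if f: save(p,f)
    s=ctrl.get_state(); T=rot(s["tool_rot"])
    print("t",round(s["time"],2),"tcp",np.round(np.array(s["position"])*1000,1),"yaw_y",round(np.degrees(np.arctan2(T[1,1],T[0,1])),1),"tilt",np.round(np.degrees(T[:2,2]),2),"cam",np.round(p["position"],3))
    for t in names:
        for a in ctrl.silhouettes(t,p)[:3]:
            m=a["region"]&(p["depth"]>0); v,u=np.nonzero(a["region"])
            if m.sum()>20: print(t,round(a["score"],2),int(u.mean()),int(v.mean()),*top_rect(P,m))
    return p,P
E
python3 -c "
from h import *
p,P=look('wrist',['carrier','flat_tin'],'w0.png')
np.savez('w0.npz',P=P,f=p['frame'])"
```

```text
t 2.28 tcp [505.7  46.6 336.1] yaw_y 67.1 tilt [ 0.35 -0.22] cam [0.434 0.084 0.53 ]
carrier 0.98 305 192 [546.   13.7] 107.7 [ 60.2 178.2] 175.2 1083
carrier 0.22 198 100 [357.7 -85.2] 23.8 [86.9 89.2] 129.4 1086
flat_tin 0.83 450 83 [482.5 285.6] 27.9 [61.  96.2] 159.4 2513
flat_tin 0.73 381 150 [538.5 151.1] 27.9 [97.  59.9] 84.0 2226
```

View pics/w0.png

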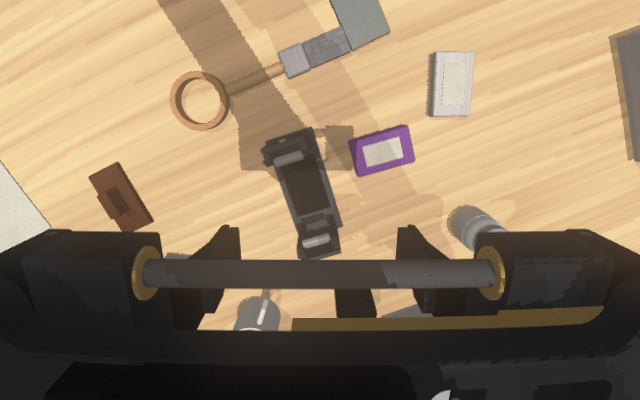

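Wrist view: carrier at (305,192), purple tin at (381,150), aluminium flat tin at (450,83), and the cover dimly at (120,198). Going on to the deep tin.

Request:
move_arm(increments="12 -36 -10 0 0 -1 0;12 -36 -10 0 0 -1 0;12 -36 -10 0 0 -1 0;12 -36 -10 0 0 -1 0;12 -36 -10 0 0 -1 0;12 -36 -10 0 0 -1 0;12 -36 -10 0 0 0 0;6 -18 -8 0 0 0 0")

```text
time: 3.05
position: [0.5917, -0.2157, 0.2538]
tool_rot: [-0.77, -3.045, 0.003]
ft_force: [-0.6, -0.6, 0.2]
grip_width: 0.998
grip_force: 0.0
```

Request:
move_arm(increments="0 0 0 0 0 0 0;0 0 0 0 0 0 0;0 0 0 0 0 0 0;0 0 0 0 0 0 0;0 0 0 0 0 0 0;0 0 0 0 0 0 0;0 0 0 0 0 0 0;0 0 0 0 0 0 0")

```text
time: 3.72
position: [0.592, -0.2117, 0.2558]
tool_rot: [0.765, 3.046, 0.001]
ft_force: [0.2, -0.7, -0.3]
grip_width: 0.995
grip_force: 0.0
```

```bash
python3 -c "
from h import *
look('wrist',['deep_tin','cover','carrier'],'w1.png')
look('top',['deep_tin','carrier'])"
```

```text
t 3.77 tcp [ 591.9 -211.9  255.6] yaw_y 61.8 tilt [0.03 0.01] cam [ 0.527 -0.177  0.451]
deep_tin 0.73 293 201 [ 626.7 -268.4] 45.0 [58.9 96.5] 151.1 2966
cover 0.83 211 94 [ 449.  -296.6] 43.7 [45.4 21.1] 1.4 626
carrier 0.69 465 65 [620.3   7.5] 105.1 [61.5 33.9] 84.5 988
t 3.97 tcp [ 591.8 -212.3  255.4] yaw_y 61.8 tilt [0.01 0.  ] cam [ 0.348 -0.046  1.145]
deep_tin 0.68 410 256 [ 411.8 -317. ] 9.6 [22.7 47.3] 173.2 126
carrier 0.89 280 195 [545.4  12.6] 107.0 [ 59.8 179.3] 175.2 371
```

Request:
move_arm(increments="12 -19 -20 0 0 -0.7 0;12 -19 -20 0 0 0 0;11 -18 -20 0 0 0 0;0 0 -33 0 0 0 0;0 0 -33 0 0 0 0;0 0 -33 0 0 0 0;0 0 -33 0 0 0 0;0 0 -20 0 0 0 0")

```text
time: 4.73
position: [0.6248, -0.2672, 0.0392]
tool_rot: [-0.784, -3.037, -0.001]
ft_force: [-0.2, 0.3, -0.4]
grip_width: 1.002
grip_force: 0.0
```

Request:
move_arm(increments="0 0 -13 0 0 0 0;0 0 -12 0 0 0 0;0 0 -8 0 0 0 0;0 0 0 0 0 0 0;0 0 0 0 0 0 120;0 0 0 0 0 0 255;0 0 0 0 0 0 255;0 0 0 0 0 0 255", grip_force=25)

```text
time: 5.4
position: [0.6276, -0.2686, 0.0116]
tool_rot: [0.784, 3.04, 0.0]
ft_force: [0.1, 0.2, 0.8]
grip_width: 0.782
grip_force: 0.0
```

Request:
move_arm(increments="0 0 0 0 0 0 255;0 0 0 0 0 0 255;0 0 0 0 0 0 255;0 0 0 0 0 0 255;0 0 0 0 0 0 255;0 0 0 0 0 0 255;0 0 0 0 0 0 255;0 0 0 0 0 0 255")

```text
time: 6.07
position: [0.6273, -0.2684, 0.011]
tool_rot: [0.784, 3.041, 0.0]
ft_force: [0.2, 0.3, 5.5]
grip_width: 0.668
grip_force: 25.0
```

Request:
move_arm(increments="0 0 15 0 0 0 255;0 0 35 0 0 0 255;0 0 35 0 0 0 255;0 0 35 0 0 0 255;-3 20 35 0 0 3 255;-6 36 5 0 0 5 255;-6 36 0 0 0 5 255;-6 36 0 0 0 5 255")

```text
time: 6.73
position: [0.6052, -0.1395, 0.1713]
tool_rot: [0.295, 3.127, 0.0]
ft_force: [0.7, 0.4, -3.0]
grip_width: 0.662
grip_force: 25.0
```

Request:
move_arm(increments="-6 36 0 0 0 5 255;0 24 0 0 0 1.1 255;0 10 0 0 0 0 255;0 0 0 0 0 0 255;0 0 0 0 0 0 255;0 0 0 0 0 0 255;0 0 0 0 0 0 255;0 0 0 0 0 0 255")

```text
time: 7.4
position: [0.5997, -0.0726, 0.1703]
tool_rot: [-0.137, -3.138, 0.001]
ft_force: [0.6, 0.1, -3.0]
grip_width: 0.665
grip_force: 25.0
```

```bash
python3 -c "
from h import *
p,P=look('wrist',['carrier','deep_tin','cover','flat_tin'],'w2.png')
np.savez('w2.npz',P=P)
look('top',['carrier'])"
```

```text
t 7.45 tcp [599.7 -72.1 170.3] yaw_y 85.0 tilt [-0.01 -0.03] cam [ 0.526 -0.066  0.366]
carrier 0.8 404 106 [547.2  14.1] 111.2 [ 61.1 175.1] 175.1 2670
carrier 0.34 387 309 [736.8  -8.7] 92.6 [1. 8.] 154.5 21
deep_tin 0.64 317 219 [599.2 -72.7] 204.2 [60.  96.4] 175.2 13888
deep_tin 0.3 412 196 [610.    8.7] 104.2 [44.2 13.5] 84.9 722
deep_tin 0.26 386 307 [578.  -52.5] 299.7 [2.  1.1] 59.8 10
cover 0.92 100 54 [ 448.7 -295.7] 43.7 [46.4 20.9] 0.6 1016
flat_tin 0.96 620 49 [490.4 261.2] 27.6 [96.6 46. ] 7.5 2049
flat_tin 0.71 518 100 [539.5 150.4] 27.9 [96.  60.8] 84.0 5013
t 7.7 tcp [599.8 -70.5 170.4] yaw_y 85.2 tilt [-0. -0.] cam [ 0.348 -0.046  1.145]
carrier 0.65 204 283 [332.1 190.2] 10.1 [88.9 64.3] 3.6 908
```

View pics/w2.png

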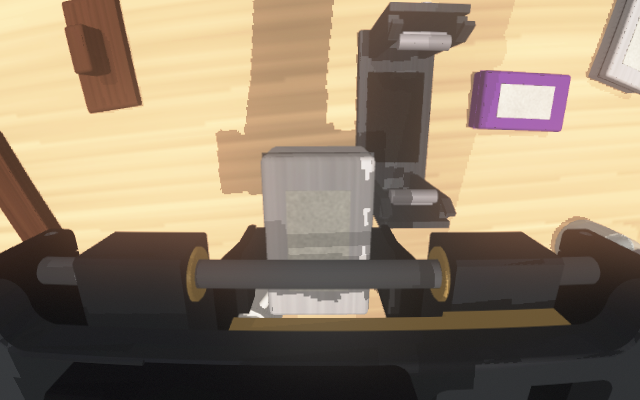

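The tin sits square in the gripper at (317,219). Both carrier rollers show, at (424,40) and (413,196), and the base plate is open between them. I'll refine the carrier centre from this cloud.

```bash
python3 -c "
from h import *
P=np.load('w2.npz')['P'].reshape(-1,3)*1000
for yaw in (-4.9,):
  c=np.cos(np.radians(yaw)); s=np.sin(np.radians(yaw))
  d=P-[547.2,14.1,0]; L=np.c_[d[:,0]*c+d[:,1]*s,-d[:,0]*s+d[:,1]*c,P[:,2]]
  near=(abs(L[:,0])<110)&(abs(L[:,1])<60)
  def e(n,m):
    q=L[near&m]; print(n,len(q),np.round(np.percentile(q,[1,50,99],axis=0),1).tolist())
  z=L[:,2]
  e('roll+',(z>98)&(z<108)&(L[:,0]>40)&(L[:,0]<64))
  e('roll-',(z>98)&(z<108)&(L[:,0]<-40)&(L[:,0]>-64))
  for a,b in((-40,-20),(-20,0),(0,20)): e('base',(z>7)&(z<17)&(L[:,0]>a)&(L[:,0]<b))
  e('top+',(z>116)&(L[:,0]>40)&(z<128)); e('top-',(z>116)&(L[:,0]<-40)&(z<128))
"
```

```text
roll+ 564 [[56.4, -29.6, 98.9], [60.2, -0.8, 104.3], [63.9, 28.8, 107.7]]
roll- 717 [[-63.9, -29.8, 98.9], [-60.2, -0.8, 104.5], [-56.1, 28.0, 107.4]]
base 1439 [[-39.7, -39.7, 9.9], [-30.2, -0.1, 12.2], [-20.2, 38.8, 14.1]]
base 1390 [[-19.9, -39.9, 10.3], [-10.4, -1.1, 12.3], [-0.1, 38.7, 14.0]]
base 1352 [[0.1, -39.8, 9.8], [9.7, -1.9, 12.3], [19.6, 38.2, 14.3]]
top+ 234 [[66.1, -30.0, 116.1], [69.8, 22.0, 120.6], [74.1, 30.2, 123.8]]
top- 307 [[-73.3, -30.0, 116.1], [-69.3, 21.4, 120.5], [-65.9, 29.8, 123.5]]
```

Request:
move_arm(increments="-17 28 0 0 0 0 255;-17 28 0 0 0 0 255;-12 20 0 0 0 0 255;-6 8.7 0 0 0 0 255;0 0 -10 0 0 0 255;0 0 -10 0 0 0 255;0 0 0 0 0 0 255;0 0 0 0 0 0 255")

```text
time: 8.42
position: [0.5475, 0.0125, 0.1492]
tool_rot: [-0.136, -3.137, 0.002]
ft_force: [0.2, 0.2, -2.4]
grip_width: 0.662
grip_force: 25.0
```

```bash
python3 -c "
from h import *
look('wrist',['carrier','deep_tin'],'w3.png')"
```

```text
t 8.47 tcp [547.9  12.6 149.8] yaw_y 85.0 tilt [-0.05 -0.06] cam [0.474 0.019 0.345]
carrier 0.69 320 113 [474.1  20.4] 111.7 [59.8 27.9] 85.1 1218
deep_tin 0.69 317 218 [547.1  12.4] 183.1 [60.1 96.5] 175.5 13889
```

Request:
move_arm(increments="0 0 -20 0 0 0 255;0 0 -20 0 0 0 255;0 0 -20 0 0 0 255;0 0 -20 0 0 0 255;0 0 -20 0 0 0 255;0 0 -14 0 0 0 255;0 0 -6 0 0 0 255;0 0 0 0 0 0 255")

```text
time: 9.23
position: [0.547, 0.0139, 0.0292]
tool_rot: [-0.133, -3.136, 0.001]
ft_force: [-1.5, 0.2, -1.2]
grip_width: 0.664
grip_force: 25.0
```

Request:
move_arm(increments="0 0 -1 0 0 0 255;0 0 -1 0 0 0 255;0 0 -1 0 0 0 255;0 0 -1 0 0 0 255;0 0 -0.5 0 0 0 255;0 0 -0.5 0 0 0 255;0 0 0 0 0 0 255;0 0 0 0 0 0 255")

```text
time: 9.9
position: [0.5479, 0.0145, 0.0255]
tool_rot: [0.132, 3.139, 0.0]
ft_force: [0.7, -0.2, -2.4]
grip_width: 0.662
grip_force: 25.0
```

Request:
move_arm(increments="0 0 -0.5 0 0 0 255;0 0 -0.5 0 0 0 255;0 0 -0.5 0 0 0 255;0 0 -0.5 0 0 0 255;0 0 -0.5 0 0 0 255;0 0 0 0 0 0 255;0 0 0 0 0 0 255;0 0 0 0 0 0 255")

```text
time: 10.57
position: [0.5478, 0.0144, 0.023]
tool_rot: [-0.132, -3.139, -0.0]
ft_force: [-1.3, -0.3, 0.7]
grip_width: 0.664
grip_force: 25.0
```

Request:
move_arm(increments="0 0 -0.5 0 0 0 255;0 0 0 0 0 0 255;0 0 0 0 0 0 0;0 0 0 0 0 0 0;0 0 0 0 0 0 0;0 0 0 0 0 0 0;0 0 0 0 0 0 0;0 0 0 0 0 0 0")

```text
time: 11.23
position: [0.5479, 0.0144, 0.0223]
tool_rot: [0.132, 3.139, -0.0]
ft_force: [-0.2, -0.1, 0.1]
grip_width: 0.976
grip_force: 0.0
```

Request:
move_arm(increments="0 0 10 0 0 0 0;0 0 25 0 0 0 0;0 0 35 0 0 0 0;0 0 35 0 0 0 0;0 0 35 0 0 0 0;0 0 20 0 0 0 0;0 20 10 0 0 -4 0;-6 30 0 0 0 -4 0")

```text
time: 11.9
position: [0.5449, 0.0611, 0.197]
tool_rot: [0.366, 3.112, 0.002]
ft_force: [1.0, 0.4, 0.5]
grip_width: 1.005
grip_force: 0.0
```

Request:
move_arm(increments="-6 32 0 0 0 -4 0;-6 32 0 0 0 -3.2 0;-6 32 0 0 0 0 0;-6 32 0 0 0 0 0;0 15 0 0 0 0 0;0 0 0 0 0 0 0;0 0 0 0 0 0 0;0 0 0 0 0 0 0")

```text
time: 12.57
position: [0.5185, 0.2054, 0.1927]
tool_rot: [0.549, 3.092, -0.001]
ft_force: [-0.5, -0.3, 0.4]
grip_width: 1.001
grip_force: 0.0
```

```bash
python3 -c "
from h import *
p,P=look('wrist',['carrier','deep_tin','flat_tin'],'w4.png')
np.savez('w4.npz',P=P)
look('top',['carrier','deep_tin'])"
```

```text
t 12.62 tcp [518.6 205.1 192.7] yaw_y 69.8 tilt [ 0.03 -0.04] cam [0.449 0.231 0.388]
carrier 0.86 157 211 [539.7  15.3] 111.2 [ 61.3 162.9] 175.0 932
deep_tin 0.62 177 229 [527.3  17. ] 57.1 [59.2 55.6] 86.1 1661
flat_tin 0.9 281 198 [538.9 151.1] 28.0 [95.5 60.4] 83.7 3811
flat_tin 0.85 374 113 [482.6 286.4] 28.0 [60.6 95.6] 159.2 4720
t 12.82 tcp [518.2 206.1 192.6] yaw_y 69.9 tilt [0.02 0.  ] cam [ 0.348 -0.046  1.145]
carrier 0.78 281 195 [546.3  11.6] 110.5 [ 59.5 175.5] 174.5 263
deep_tin 0.74 280 196 [545.9  12.5] 57.1 [59.4 96.6] 175.4 888
```

Request:
move_arm(increments="-12 27 0 0 0 -0.5 0;-12 27 0 0 0 0 0;-11.6 26.3 -10 0 0 0 0;0 0 -30 0 0 0 0;0 0 -35 0 0 0 0;0 0 -35 0 0 0 0;0 0 -30 0 0 0 0;0 0 -20 0 0 0 0")

```text
time: 13.58
position: [0.4805, 0.2865, 0.0291]
tool_rot: [-0.559, -3.089, 0.005]
ft_force: [-1.1, -0.0, 0.8]
grip_width: 1.001
grip_force: 0.0
```

Request:
move_arm(increments="0 0 -13 0 0 0 0;0 0 -9 0 0 0 0;0 0 -5 0 0 0 0;0 0 0 0 0 0 0;0 0 0 0 0 0 120;0 0 0 0 0 0 255;0 0 0 0 0 0 255;0 0 0 0 0 0 255")

```text
time: 14.25
position: [0.4828, 0.2882, 0.0063]
tool_rot: [0.559, 3.09, 0.002]
ft_force: [-0.4, -0.9, -0.0]
grip_width: 0.779
grip_force: 0.0
```

Request:
move_arm(increments="0 0 0 0 0 0 255;0 0 0 0 0 0 255;0 0 0 0 0 0 255;0 0 0 0 0 0 255;0 0 0 0 0 0 255;0 0 0 0 0 0 255;0 0 0 0 0 0 255;0 0 0 0 0 0 255")

```text
time: 14.92
position: [0.4822, 0.2877, 0.0053]
tool_rot: [0.559, 3.091, 0.0]
ft_force: [-0.0, 0.2, -0.8]
grip_width: 0.176
grip_force: 0.0
```

```bash
python3 -c "
from h import *
look('wrist',['flat_tin'],'w5.png')
look('top',['flat_tin'])
look('scene',['flat_tin'])"
```

```text
t 14.97 tcp [482.2 287.7   5.4] yaw_y 69.5 tilt [0. 0.] cam [0.413 0.314 0.201]
flat_tin 0.83 129 322 [506.9 129.3] 12.0 [28.8  1.9] 85.3 123
flat_tin 0.59 316 199 [482.1 286.8] 28.0 [59.5 95.7] 159.5 9230
t 15.07 tcp [482.2 287.7   5.4] yaw_y 69.5 tilt [0. 0.] cam [ 0.348 -0.046  1.145]
flat_tin 0.69 225 199 [537.5 149.7] 28.1 [96.2 59.8] 83.3 837
flat_tin 0.53 172 224 [480.4 282.9] 27.8 [54.1 95.6] 158.9 106
t 15.17 tcp [482.2 287.8   5.4] yaw_y 69.5 tilt [0. 0.] cam [1.073 0.454 0.83 ]
flat_tin 0.87 439 287 [484.  287.8] 27.9 [62.2 98.8] 159.3 569
flat_tin 0.73 385 267 [541.2 153.2] 28.5 [95.5 61.4] 85.9 749
flat_tin 0.35 285 273 [752.3  22.5] 168.9 [28.4 27.9] 46.9 118
```

View pics/w5.png

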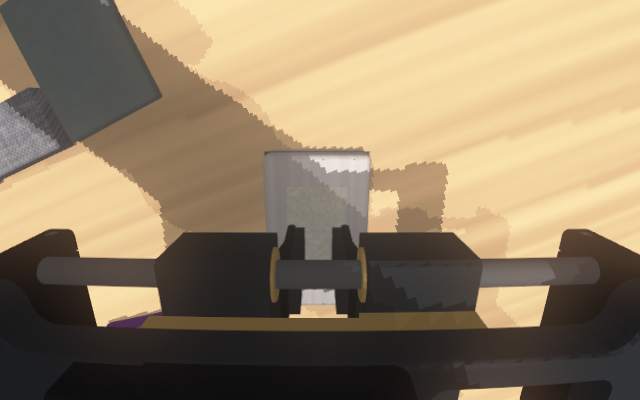

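The tin is flat and undisturbed at (316,199), but the fingers at (295,270) and (345,270) look closed above it. I'll check the fingertip heights from the depth.

```bash
python3 -c "
from h import *
s=ctrl.get_state(); print({k:np.round(s[k],3) for k in('time','position','joint_positions','joint_torque','grip_width','grip_force','ft_force')})
p=ctrl.get_image('wrist');P=cloud(p)*1000
for v in (232,245,260,275,295,305,312):
  print(v,[(u,P[v,u].round(0).astype(int).tolist()) for u in (270,283,290,298,318,340,348,352,365)])
"
```

```text
{'time': np.float64(15.217), 'position': array([0.482, 0.288, 0.005]), 'joint_positions': array([-0.847,  0.304,  0.301,  1.882, -0.108,  0.971,  0.714]), 'joint_torque': array([ 0.0000e+00, -4.1349e+01,  2.9720e+00, -2.6147e+01, -1.7000e-02,
        7.9000e-02, -0.0000e+00]), 'grip_width': np.float64(0.012), 'grip_force': np.float64(0.0), 'ft_force': array([-0.815, -0.143,  0.31 ])}
232 [(270, [442, 287, 113]), (283, [443, 291, 114]), (290, [444, 293, 113]), (298, [445, 296, 114]), (318, [480, 288, 28]), (340, [449, 307, 114]), (348, [450, 309, 113]), (352, [451, 310, 113]), (365, [451, 314, 115])]
245 [(270, [443, 289, 122]), (283, [444, 292, 123]), (290, [445, 294, 122]), (298, [445, 296, 122]), (318, [488, 286, 28]), (340, [449, 306, 123]), (348, [450, 308, 122]), (352, [450, 309, 122]), (365, [452, 313, 122])]
260 [(270, [443, 290, 131]), (283, [444, 293, 131]), (290, [445, 294, 131]), (298, [448, 295, 126]), (318, [452, 299, 122]), (340, [449, 306, 132]), (348, [450, 308, 130]), (352, [450, 309, 131]), (365, [451, 312, 132])]
275 [(270, [446, 289, 133]), (283, [447, 292, 132]), (290, [448, 293, 133]), (298, [450, 294, 129]), (318, [454, 298, 126]), (340, [452, 305, 133]), (348, [453, 306, 132]), (352, [452, 307, 134]), (365, [454, 310, 132])]
295 [(270, [451, 287, 133]), (283, [453, 289, 132]), (290, [453, 291, 133]), (298, [455, 292, 130]), (318, [520, 273, 27]), (340, [457, 303, 134]), (348, [457, 305, 134]), (352, [458, 306, 132]), (365, [459, 309, 133])]
305 [(270, [455, 285, 131]), (283, [456, 288, 132]), (290, [456, 290, 133]), (298, [458, 291, 130]), (318, [545, 264, 1]), (340, [460, 302, 132]), (348, [461, 304, 132]), (352, [462, 305, 132]), (365, [462, 308, 133])]
312 [(270, [457, 284, 131]), (283, [457, 288, 132]), (290, [457, 290, 133]), (298, [459, 291, 131]), (318, [550, 262, 1]), (340, [462, 301, 133]), (348, [463, 303, 132]), (352, [463, 304, 132]), (365, [464, 307, 133])]
```

```bash
python3 -c "
from h import *
p=ctrl.get_image('scene')
cv2.imwrite('pics/s1.png',cv2.resize(p['frame'][210:330,360:520,::-1],None,fx=5,fy=5,interpolation=cv2.INTER_CUBIC))
P=cloud(p)*1000
np.savez('s1.npz',P=P)"
```

```text
(no output)
```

View pics/s1.png

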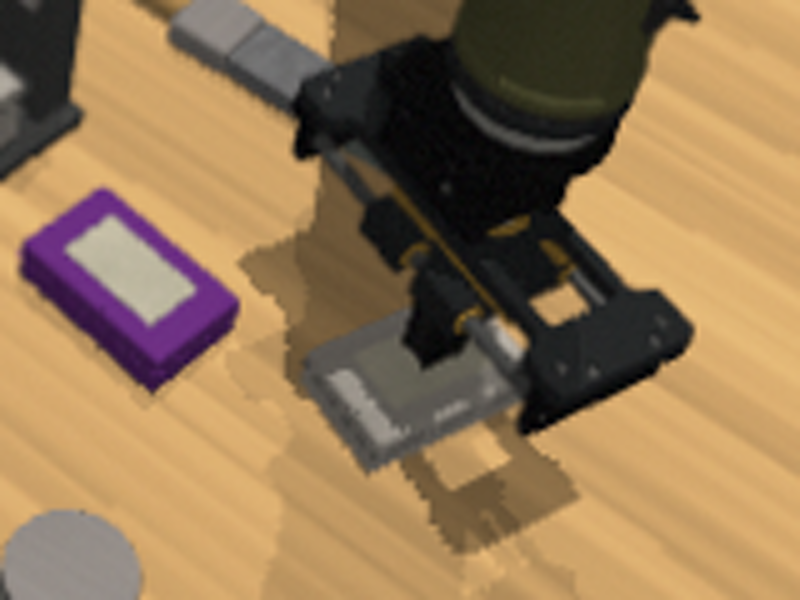

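The fingers are shut just above the tin's top, at crop (435,345). The tips therefore end higher than the TCP reading implies, so I'll measure by how much.

```bash
python3 -c "
from h import *
print(ctrl.grip_point_offset)
P=np.load('s1.npz')['P']
for v in range(268,288,2):
  print(v,[P[v,u].round(0).astype(int).tolist() for u in range(440,456,3)])
"
```

```text
0.0187
268 [[433, 250, -2], [522, 285, 120], [525, 292, 129], [521, 297, 131], [519, 302, 133], [513, 307, 132]]
270 [[442, 255, 3], [522, 286, 114], [525, 293, 123], [525, 299, 130], [522, 305, 131], [520, 310, 134]]
272 [[465, 264, 27], [491, 279, 68], [526, 295, 119], [528, 302, 128], [525, 307, 129], [519, 311, 128]]
274 [[471, 267, 27], [490, 280, 60], [492, 287, 69], [527, 303, 121], [525, 309, 123], [521, 314, 125]]
276 [[477, 271, 29], [492, 282, 55], [493, 289, 63], [529, 305, 118], [525, 310, 118], [525, 316, 125]]
278 [[491, 277, 42], [490, 283, 46], [495, 291, 61], [489, 296, 58], [479, 300, 52], [528, 318, 122]]
280 [[485, 277, 27], [492, 286, 43], [496, 293, 55], [485, 297, 47], [475, 301, 40], [461, 304, 29]]
282 [[490, 280, 27], [484, 285, 26], [493, 294, 44], [476, 296, 28], [470, 301, 27], [466, 307, 28]]
284 [[496, 284, 28], [491, 289, 28], [487, 294, 30], [482, 300, 29], [475, 304, 27], [470, 310, 27]]
286 [[502, 287, 30], [497, 292, 30], [491, 297, 28], [486, 303, 29], [481, 308, 28], [475, 313, 27]]
```

The tips end roughly 30 mm above the reported TCP (seen at z≈38 with TCP z=5). The deep tin was gripped only near its top. I'll open and go lower, watching for contact.

Request:
move_arm(increments="0 0 0 0 0 0 0;0 0 0 0 0 0 0;0 0 0 0 0 0 0;0 0 0 0 0 0 0;0 0 0 0 0 0 0;0 0 0 0 0 0 0;0 0 0 0 0 0 0;0 0 0 0 0 0 0")

```text
time: 15.98
position: [0.4823, 0.2878, 0.0054]
tool_rot: [0.56, 3.091, 0.0]
ft_force: [0.3, 0.6, 0.0]
grip_width: 0.525
grip_force: 0.0
```

Request:
move_arm(increments="0 0 0 0 0 0 0;0 0 0 0 0 0 0;0 0 -4 0 0 0 0;0 0 -4 0 0 0 0;0 0 -4 0 0 0 0;0 0 -3 0 0 0 0;0 0 0 0 0 0 0;0 0 0 0 0 0 0")

```text
time: 16.65
position: [0.4819, 0.2875, -0.0101]
tool_rot: [-0.559, -3.091, 0.001]
ft_force: [-0.1, -0.3, 0.7]
grip_width: 0.993
grip_force: 0.0
```

```bash
python3 -c "
from h import *
look('wrist',['flat_tin'])
p=ctrl.get_image('scene')
cv2.imwrite('pics/s2.png',cv2.resize(p['frame'][210:330,360:520,::-1],None,fx=5,fy=5,interpolation=cv2.INTER_CUBIC))"
```

```text
t 16.7 tcp [482.2 287.7  -9.8] yaw_y 69.5 tilt [-0.01 -0.01] cam [0.413 0.313 0.185]
flat_tin 0.6 316 224 [482.2 286.7] 28.0 [60.1 96.1] 159.4 14278
flat_tin 0.6 211 322 [517.2 198.3] 16.2 [8.7 8.6] 82.4 110
```

View pics/s2.png

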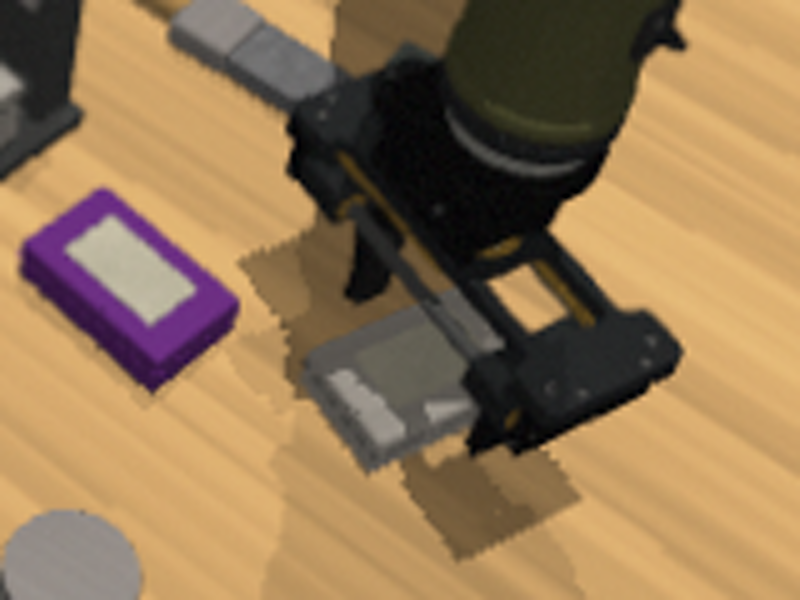

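The left fingertip at crop (365,295) hangs beside the tin, still above the table. Lowering 10 mm more and closing.

Request:
move_arm(increments="0 0 -4 0 0 0 0;0 0 -3 0 0 0 0;0 0 -3 0 0 0 0;0 0 0 0 0 0 0;0 0 0 0 0 0 255;0 0 0 0 0 0 255;0 0 0 0 0 0 255;0 0 0 0 0 0 255")

```text
time: 17.47
position: [0.4824, 0.2878, -0.0195]
tool_rot: [0.559, 3.091, 0.0]
ft_force: [-0.4, 0.3, 0.1]
grip_width: 0.781
grip_force: 0.0
```

Request:
move_arm(increments="0 0 0 0 0 0 255;0 0 0 0 0 0 255;0 0 0 0 0 0 255;0 0 0 0 0 0 255;0 0 0 0 0 0 255;0 0 0 0 0 0 255;0 0 0 0 0 0 255;0 0 0 0 0 0 255")

```text
time: 18.13
position: [0.4822, 0.2876, -0.0195]
tool_rot: [-0.56, -3.091, 0.0]
ft_force: [-1.2, -0.5, 2.8]
grip_width: 0.682
grip_force: 25.0
```

Request:
move_arm(increments="0 0 15 0 0 0 255;0 0 35 0 0 0 255;0 0 35 0 0 0 255;10 -15 35 0 0 3 255;20 -32 15 0 0 4 255;20 -32 10 0 0 4 255;20 -32 0 0 0 4.6 255;20 -32 0 0 0 0 255")

```text
time: 18.8
position: [0.5733, 0.1438, 0.1261]
tool_rot: [0.128, 3.137, 0.002]
ft_force: [0.9, 0.6, -2.6]
grip_width: 0.686
grip_force: 25.0
```

Request:
move_arm(increments="20 -32 0 0 0 0 255;8 -13 0 0 0 0 255;0 0 0 0 0 0 255;0 0 0 0 0 0 255;0 0 0 0 0 0 255;0 0 0 0 0 0 255;0 0 0 0 0 0 255;0 0 0 0 0 0 255")

```text
time: 19.47
position: [0.5998, 0.1012, 0.1253]
tool_rot: [-0.131, -3.139, -0.001]
ft_force: [0.8, 0.8, -2.5]
grip_width: 0.688
grip_force: 25.0
```

```bash
python3 -c "
from h import *
p,P=look('wrist',['carrier','deep_tin','flat_tin'],'w6.png')
np.savez('w6.npz',P=P)"
```

```text
t 19.52 tcp [599.9 100.9 125.4] yaw_y 85.2 tilt [-0.    0.03] cam [0.526 0.107 0.321]
carrier 0.79 205 97 [544.6  14.4] 111.5 [ 61.1 170.2] 175.1 2403
deep_tin 0.73 213 137 [547.   14.9] 57.1 [60.4 95.1] 175.3 8076
flat_tin 0.94 366 114 [539.  150.7] 28.0 [95.8 59.9] 84.1 7021
flat_tin 0.58 318 225 [595.6 101.4] 172.8 [60.1 87.1] 175.0 14716
```

Request:
move_arm(increments="-17 -28 0 0 0 0 255;-17 -28 0 0 0 0 255;-12 -20 0 0 0 0 255;-6.6 -10.9 0 0 0 0 255;0 0 0 0 0 0 255;0 0 0 0 0 0 255;0 0 0 0 0 0 255;0 0 0 0 0 0 255")

```text
time: 20.33
position: [0.5483, 0.0149, 0.1254]
tool_rot: [0.131, 3.138, 0.001]
ft_force: [-0.8, 0.4, -2.0]
grip_width: 0.686
grip_force: 25.0
```

Request:
move_arm(increments="0 0 -10 0 0 0 255;0 0 -20 0 0 0 255;0 0 -20 0 0 0 255;0 0 -15 0 0 0 255;0 0 -10 0 0 0 255;0 0 -6 0 0 0 255;0 0 -3 0 0 0 255;0 0 0 0 0 0 255")

```text
time: 21.0
position: [0.5476, 0.013, 0.0409]
tool_rot: [-0.134, -3.138, 0.0]
ft_force: [0.9, 0.2, -2.1]
grip_width: 0.685
grip_force: 25.0
```

Now down to contact (expected at z≈37.5).

Request:
move_arm(increments="0 0 -0.5 0 0 0 255;0 0 -0.5 0 0 0 255;0 0 -0.5 0 0 0 255;0 0 -0.5 0 0 0 255;0 0 -0.5 0 0 0 255;0 0 -0.5 0 0 0 255;0 0 0 0 0 0 255;0 0 0 0 0 0 255")

```text
time: 21.67
position: [0.5476, 0.0128, 0.0384]
tool_rot: [0.135, 3.139, 0.0]
ft_force: [0.5, -0.5, -1.5]
grip_width: 0.689
grip_force: 25.0
```

Request:
move_arm(increments="0 0 -0.5 0 0 0 255;0 0 0 0 0 0 255;0 0 -0.5 0 0 0 255;0 0 0 0 0 0 255;0 0 0 0 0 0 255;0 0 0 0 0 0 255;0 0 0 0 0 0 255;0 0 0 0 0 0 255")

```text
time: 22.33
position: [0.5477, 0.0128, 0.0375]
tool_rot: [0.135, 3.139, 0.0]
ft_force: [-0.7, 0.2, -0.2]
grip_width: 0.687
grip_force: 25.0
```

```bash
python3 -c "
from h import *
look('wrist',['carrier','flat_tin'],'w7.png'); print(ctrl.get_state()['ft_force'])"
```

```text
t 22.38 tcp [547.7  12.9  37.5] yaw_y 85.1 tilt [0.01 0.01] cam [0.474 0.019 0.233]
carrier 0.96 321 103 [473.2  20.5] 111.9 [60.3 25.9] 85.7 4390
flat_tin 0.75 509 183 [539.3 150.9] 28.0 [96.5 60.5] 83.9 11191
flat_tin 0.71 317 225 [543.5  13. ] 85.1 [60.1 87.2] 175.2 14752
[-0.68665031 -0.7146514   0.29331895]
```

Request:
move_arm(increments="0 0 1.5 0 0 0 255;-0.4 1.3 0 0 0 0 255;0 0 0 0 0 0 255;0 0 0 0 0 0 255;0 0 0 0 0 0 255;0 0 -0.8 0 0 0 255;0 0 -0.8 0 0 0 255;0 0 0 0 0 0 255")

```text
time: 23.15
position: [0.5473, 0.0142, 0.0375]
tool_rot: [0.135, 3.139, 0.0]
ft_force: [-0.0, 0.0, 0.8]
grip_width: 0.684
grip_force: 25.0
```

```bash
python3 -c "
from h import *
look('wrist',['carrier','flat_tin'],'w7.png'); print(ctrl.get_state()['ft_force'])"
```

```text
t 23.2 tcp [547.3  14.1  37.5] yaw_y 85.1 tilt [0.01 0.01] cam [0.474 0.02  0.233]
carrier 0.58 318 105 [472.9  20.6] 111.9 [60.4 25.5] 85.1 4566
flat_tin 0.73 507 183 [539.1 150.8] 28.0 [96.4 60. ] 84.1 11140
flat_tin 0.7 317 225 [543.   14.3] 85.1 [60.1 86.9] 175.2 14609
[-1.47914087 -0.02070454  1.37931203]
```

Request:
move_arm(increments="0 0 0 0 0 0 0;0 0 0 0 0 0 0;0 0 0 0 0 0 0;0 0 0 0 0 0 0;0 0 0 0 0 0 0;0 0 0 0 0 0 0;0 0 10 0 0 0 0;0 0 20 0 0 0 0")

```text
time: 23.97
position: [0.5451, 0.0139, 0.0658]
tool_rot: [-0.135, -3.134, 0.002]
ft_force: [0.5, 0.3, -0.2]
grip_width: 0.995
grip_force: 0.0
```

Request:
move_arm(increments="0 0 35 0 0 0 0;0 0 35 0 0 0 0;0 0 25 0 0 0 0;-14 -34 5 0 0 2.4 0;-14 -34 0 0 0 3 0;-14 -34 0 0 0 0 0;-14 -34 0 0 0 0 0;-14 -34 0 0 0 0 0")

```text
time: 24.63
position: [0.4765, -0.1574, 0.1683]
tool_rot: [-0.013, 3.14, 0.001]
ft_force: [-0.3, -0.4, -0.5]
grip_width: 0.996
grip_force: 0.0
```

Request:
move_arm(increments="-14 -34 0 0 0 0 0;-10 -25 0 0 0 0 0;-5 -15 0 0 0 0 0;0 0 0 0 0 0 0;0 0 0 0 0 0 0;0 0 0 0 0 0 0;0 0 0 0 0 0 0;0 0 0 0 0 0 0")

```text
time: 25.3
position: [0.4488, -0.2285, 0.1673]
tool_rot: [0.017, -3.141, -0.0]
ft_force: [-0.2, -0.1, 0.0]
grip_width: 1.004
grip_force: 0.0
```

```bash
python3 -c "
from h import *
look('top',['carrier','flat_tin'])
p,P=look('wrist',['cover'],'w8.png')
m=ctrl.silhouettes('cover',p)[0]['region']&(abs(P[...,2]-.010)<.004)
print(top_rect(P,m))
q=P[m]*1000;print(q.min(0),q.max(0))"
```

```text
t 25.35 tcp [ 448.7 -228.7  167.3] yaw_y 90.6 tilt [-0.01  0.01] cam [ 0.348 -0.046  1.145]
carrier 0.62 282 195 [545.2  12.8] 110.6 [ 59.8 177.8] 175.3 279
flat_tin 0.69 279 194 [546.5  12.2] 85.0 [60.1 96.3] 174.9 960
flat_tin 0.55 225 200 [537.7 149.6] 28.0 [96.2 59.4] 84.6 846
flat_tin 0.23 281 197 [544.3  12.6] 109.9 [ 59.4 176.1] 175.3 256
t 25.5 tcp [ 448.4 -229.3  167.2] yaw_y 90.5 tilt [-0.01  0.  ] cam [ 0.375 -0.23   0.363]
cover 0.67 258 167 [ 447.6 -296.5] 43.7 [45.4 20.5] 1.8 860
cover 0.67 128 227 [ 517.1 -460.3] 18.6 [19.7  5.9] 87.3 54
(array([ 448.3, -296.6]), np.float64(10.0), array([119. ,  60.6]), np.float32(1.9), 4309)
[ 388.32084792 -328.46987003    6.02011771] [ 508.0522363  -265.37451438   13.90098019]
```

Request:
move_arm(increments="0 -25 0 0 0 1.4 130;0 -25 0 0 0 0 130;0 -17.3 -10 0 0 0 130;0 0 -30 0 0 0 130;0 0 -30 0 0 0 130;0 0 -30 0 0 0 130;0 0 -25 0 0 0 130;0 0 -18 0 0 0 130")

```text
time: 26.27
position: [0.4469, -0.2964, 0.0217]
tool_rot: [0.052, -3.138, -0.002]
ft_force: [-1.1, -0.3, -0.9]
grip_width: 0.525
grip_force: 0.0
```

Request:
move_arm(increments="0 0 -12 0 0 0 130;0 0 -8 0 0 0 130;0 0 -4 0 0 0 130;0 0 -2 0 0 0 130;0 0 -1 0 0 0 130;0 0 -1 0 0 0 130;0 0 -1 0 0 0 130;0 0 0 0 0 0 130")

```text
time: 26.93
position: [0.4487, -0.2973, -0.0042]
tool_rot: [-0.052, 3.14, -0.0]
ft_force: [-0.4, 0.3, 0.5]
grip_width: 0.489
grip_force: 0.0
```

```bash
python3 -c "
from h import *
look('wrist',['cover'],'w9.png')
P=look('scene',['cover'],'s3.png')[1]*1000
import cv2
a=cv2.imread('pics/s3.png')[120:220,220:360]; cv2.imwrite('pics/s3c.png',cv2.resize(a,None,fx=5,fy=5,interpolation=cv2.INTER_CUBIC))"
```

```text
t 26.98 tcp [ 448.6 -297.3   -4.3] yaw_y 91.9 tilt [ 0.05 -0.  ] cam [ 0.375 -0.3    0.191]
cover 0.79 318 203 [ 448.2 -297. ] 43.7 [46.6 19.8] 2.4 2085
t 27.08 tcp [ 448.5 -297.2   -4.4] yaw_y 91.9 tilt [ 0.04 -0.  ] cam [1.073 0.454 0.83 ]
cover 0.64 289 172 [ 464.4 -286.1] 37.6 [31.1 24.9] 58.4 33
cover 0.56 285 273 [752.9  25.1] 163.5 [24.2 26.5] 172.0 53
```

View pics/s3c.png

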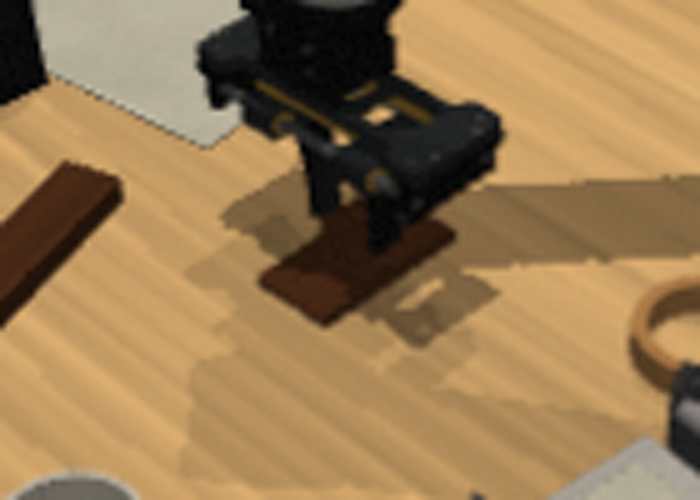

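The fingers straddle the grip block (crop 320,200 and 380,235) and are clear of the plate. Lowering to find contact with the plate.

Request:
move_arm(increments="0 0 -2 0 0 0 130;0 0 -2 0 0 0 130;0 0 -1.5 0 0 0 130;0 0 -1.5 0 0 0 130;0 0 -1 0 0 0 130;0 0 -1 0 0 0 130;0 0 0 0 0 0 130;0 0 0 0 0 0 130")

```text
time: 27.8
position: [0.4482, -0.2971, -0.0138]
tool_rot: [0.052, -3.141, -0.0]
ft_force: [0.5, -0.2, -0.0]
grip_width: 0.493
grip_force: 0.0
```

Request:
move_arm(increments="0 0 -1 0 0 0 130;0 0 -1 0 0 0 130;0 0 -1 0 0 0 130;0 0 0 0 0 0 130;0 0 0 0 0 0 130;0 0 0 0 0 0 130;0 0 0 0 0 0 130;0 0 0 0 0 0 130")

```text
time: 28.47
position: [0.4483, -0.2972, -0.0167]
tool_rot: [-0.052, 3.141, 0.0]
ft_force: [-0.2, -0.8, -0.5]
grip_width: 0.492
grip_force: 0.0
```

Request:
move_arm(increments="0 0 -1 0 0 0 130;0 0 -1 0 0 0 130;0 0 -0.5 0 0 0 130;0 0 0 0 0 0 130;0 0 0 0 0 0 130;0 0 0 0 0 0 130;0 0 0 0 0 0 130;0 0 0 0 0 0 130")

```text
time: 29.13
position: [0.4483, -0.2971, -0.0192]
tool_rot: [-0.052, 3.141, 0.0]
ft_force: [-0.2, 0.3, -0.3]
grip_width: 0.489
grip_force: 0.0
```

Request:
move_arm(increments="0 0 -1 0 0 0 130;0 0 -1 0 0 0 130;0 0 -0.5 0 0 0 130;0 0 0 0 0 0 130;0 0 0 0 0 0 130;0 0 0 0 0 0 130;0 0 0 0 0 0 130;0 0 0 0 0 0 130")

```text
time: 29.8
position: [0.4483, -0.2972, -0.0217]
tool_rot: [-0.052, 3.141, 0.0]
ft_force: [-0.5, -0.1, 0.0]
grip_width: 0.488
grip_force: 0.0
```

The tips are now within about 2 mm of the plate, since the deep-tin grip puts the tip offset below 34 mm. Closing.

Request:
move_arm(increments="0 0 0 0 0 0 255;0 0 0 0 0 0 255;0 0 0 0 0 0 255;0 0 0 0 0 0 255;0 0 0 0 0 0 255;0 0 0 0 0 0 255;0 0 0 0 0 0 255;0 0 0 0 0 0 255", grip_force=45)

```text
time: 30.47
position: [0.4482, -0.2971, -0.0217]
tool_rot: [-0.052, 3.141, 0.0]
ft_force: [-0.2, 1.4, 0.5]
grip_width: 0.224
grip_force: 45.0
```

Request:
move_arm(increments="0 0 0 0 0 0 255;0 0 0 0 0 0 255;0 0 0 0 0 0 255;0 0 10 0 0 0 255;0 0 20 0 0 0 255;0 0 30 0 0 0 255;0 0 35 0 0 0 255;0 0 35 0 0 0 255")

```text
time: 31.13
position: [0.4472, -0.2973, 0.1097]
tool_rot: [0.05, -3.14, -0.0]
ft_force: [0.7, -0.0, -1.2]
grip_width: 0.226
grip_force: 45.0
```

Request:
move_arm(increments="0 0 22 0 0 0 255;12 18 0 0 0 -2 255;22 32 0 0 0 -2.8 255;22 32 0 0 0 -2 255;22 32 0 0 0 0 255;22 32 0 0 0 0 255;22 32 0 0 0 0 255;18 27 0 0 0 0 255")

```text
time: 31.8
position: [0.5895, -0.0892, 0.1308]
tool_rot: [0.132, 3.138, 0.001]
ft_force: [-0.1, -0.4, -1.3]
grip_width: 0.226
grip_force: 45.0
```

Request:
move_arm(increments="12 20 0 0 0 0 255;0 0 0 0 0 0 255;0 0 0 0 0 0 255;0 0 0 0 0 0 255;0 0 0 0 0 0 255;0 0 0 0 0 0 255;0 0 0 0 0 0 255;0 0 0 0 0 0 255")

```text
time: 32.47
position: [0.6, -0.073, 0.1305]
tool_rot: [0.137, 3.138, 0.0]
ft_force: [-0.1, 0.1, -1.7]
grip_width: 0.225
grip_force: 45.0
```

```bash
python3 -c "
from h import *
p,P=look('wrist',['carrier','flat_tin','cover'],'w10.png')
for a in ctrl.silhouettes('cover',p)[:1]:
  m=a['region']&(abs(P[...,2]-.162)<.006); print(top_rect(P,m))
np.savez('w10.npz',P=P)"
```

```text
t 32.52 tcp [600.  -72.7 130.4] yaw_y 85.0 tilt [0.01 0.01] cam [ 0.526 -0.067  0.326]
carrier 0.65 419 97 [548.2  13.8] 106.1 [ 60.9 161.7] 175.1 2307
flat_tin 0.68 542 100 [539.5 150.6] 27.9 [97.3 60.5] 84.1 6210
flat_tin 0.59 423 120 [547.6  13.5] 85.0 [60.2 94.7] 175.0 10017
cover 0.94 317 198 [599.4 -77.9] 195.9 [30.3 46.2] 176.4 2564
cover 0.35 423 120 [547.6  13.5] 85.0 [60.2 94.8] 175.0 10022
(array([595.3, -72.8]), np.float64(162.1), array([ 60. , 110.6]), np.float32(175.0), 10557)
```

View pics/w10.png

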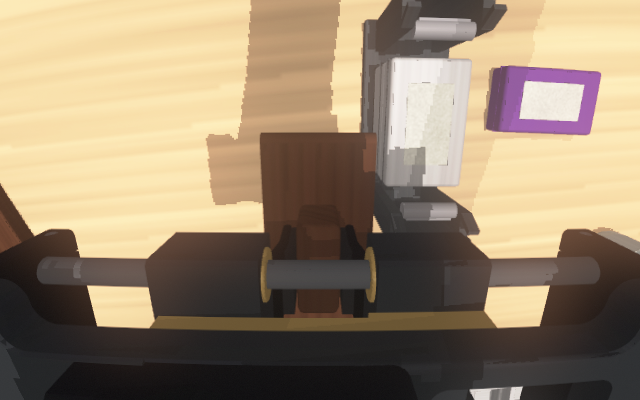

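The cover is held straight (plate edge at (318,135)), and the flat tin sits square between the rollers at (440,28) and (428,212). Moving over and down to just above the rollers.

Request:
move_arm(increments="-17 28 0 0 0 0 255;-17 28 0 0 0 0 255;-12 20 0 0 0 0 255;-6.6 10.8 0 0 0 0 255;0 0 0 0 0 0 255;0 0 0 0 0 0 255;0 0 -10 0 0 0 255;0 0 -10 0 0 0 255")

```text
time: 33.38
position: [0.5487, 0.0131, 0.1101]
tool_rot: [0.138, 3.137, -0.0]
ft_force: [0.2, 0.4, -1.2]
grip_width: 0.227
grip_force: 45.0
```

Request:
move_arm(increments="0 0 -10 0 0 0 255;0 0 -8 0 0 0 255;0 0 -2 0 0 0 255;0 0 0 0 0 0 255;0 0 0 0 0 0 255;0 0 0 0 0 0 255;0 0 0 0 0 0 255;0 0 0 0 0 0 255")

```text
time: 34.05
position: [0.548, 0.0147, 0.0908]
tool_rot: [0.135, 3.138, 0.001]
ft_force: [0.4, 0.5, -1.7]
grip_width: 0.225
grip_force: 45.0
```

```bash
python3 -c "
from h import *
p,P=look('wrist',['carrier','cover'],'w11.png')
z=p and P[...,2]
for a in ctrl.silhouettes('cover',p)[:1]:
  m=a['region']&(abs(P[...,2]-.122)<.008); print(top_rect(P,m))"
```

```text
t 34.1 tcp [547.9  14.7  90.7] yaw_y 85.1 tilt [0.05 0.02] cam [0.474 0.021 0.286]
carrier 0.79 316 102 [474.3  20.4] 111.9 [60.2 28.5] 85.1 2213
cover 0.75 317 198 [547.5  14.4] 156.2 [19.6 45.8] 175.3 2527
(array([543.5,  15. ]), np.float64(122.4), array([ 60.1, 111. ]), np.float32(175.4), 10639)
```

Request:
move_arm(increments="-0.5 -0.5 -4 0 0 0 255;0 0 -4 0 0 0 255;0 0 -2 0 0 0 255;0 0 -2 0 0 0 255;0 0 -2 0 0 0 255;0 0 -1 0 0 0 255;0 0 -1 0 0 0 255;0 0 0 0 0 0 255")

```text
time: 34.92
position: [0.5476, 0.0141, 0.0753]
tool_rot: [0.135, 3.138, 0.001]
ft_force: [-2.6, -0.3, 7.6]
grip_width: 0.228
grip_force: 45.0
```

Request:
move_arm(increments="0 0 -1.5 0 0 0 255;0 0 -1.5 0 0 0 255;0 0 -1 0 0 0 255;0 0 -1 0 0 0 255;0 0 -1 0 0 0 255;0 0 -1 0 0 0 255;0 0 -1 0 0 0 255;0 0 0 0 0 0 255")

```text
time: 35.58
position: [0.5467, 0.0141, 0.0656]
tool_rot: [-0.135, -3.138, 0.001]
ft_force: [2.8, 0.2, -10.4]
grip_width: 0.226
grip_force: 45.0
```

Snapped through: the catches now pull the cover down. Pressing on to seat it.

Request:
move_arm(increments="0 0 -1 0 0 0 255;0 0 -1 0 0 0 255;0 0 -1 0 0 0 255;0 0 -0.5 0 0 0 255;0 0 -0.5 0 0 0 255;0 0 0 0 0 0 255;0 0 0 0 0 0 255;0 0 0 0 0 0 255")

```text
time: 36.25
position: [0.5475, 0.0143, 0.0633]
tool_rot: [0.135, 3.138, 0.001]
ft_force: [-2.6, 0.5, 5.8]
grip_width: 0.227
grip_force: 45.0
```

Request:
move_arm(increments="0 0 -1 0 0 0 255;0 0 -1 0 0 0 255;0 0 -0.5 0 0 0 255;0 0 0 0 0 0 255;0 0 0 0 0 0 255;0 0 0 0 0 0 255;0 0 0 0 0 0 255;0 0 0 0 0 0 255")

```text
time: 36.92
position: [0.5476, 0.0143, 0.0632]
tool_rot: [0.135, 3.138, 0.003]
ft_force: [-9.5, 0.0, 22.7]
grip_width: 0.226
grip_force: 45.0
```

```bash
python3 -c "
from h import *
p,P=look('wrist',['carrier','cover'],'w12.png'); print(ctrl.get_state()['ft_force'])
for a in ctrl.silhouettes('cover',p)[:1]:
  m=a['region']&(abs(P[...,2]-.096)<.008); print(top_rect(P,m)); q=P[m]*1000
  A=np.c_[q[:,:2]-q[:,:2].mean(0),np.ones(len(q))]; print(np.linalg.lstsq(A,q[:,2],rcond=None)[0])"
```

```text
t 36.97 tcp [547.5  14.3  63.2] yaw_y 85.1 tilt [0.03 0.11] cam [0.474 0.02  0.259]
carrier 0.96 318 103 [473.   20.5] 111.8 [60.5 25.7] 85.5 3050
cover 0.86 317 202 [547.2  14. ] 128.7 [19.7 46.4] 175.7 2586
[-8.74742731  0.54185499 21.91672575]
(array([542.9,  14.5]), np.float64(95.0), array([ 60.2, 110.6]), np.float32(175.1), 9981)
[ 3.86209630e-03 -4.78835720e-04  9.50356252e+01]
```

Request:
move_arm(increments="-0.5 0 0 0 0 0 255;-0.5 0 0 0 0 0 255;0 0 0 0 0 0 255;0 0 0 0 0 0 255;0 0 0 0 0 0 255;0 0 0 0 0 0 255;0 0 0 0 0 0 255;0 0 0 0 0 0 255")

```text
time: 37.78
position: [0.5476, 0.0143, 0.0632]
tool_rot: [0.135, 3.136, 0.003]
ft_force: [-5.9, 1.0, 18.8]
grip_width: 0.228
grip_force: 45.0
```

The cover is flat on the flat tin (plate top at 95 mm) and the steady push is about 19 N. Handing in.

```bash
python3 -c "
from h import *
look('top',['carrier','cover']); print(ctrl.get_state()['ft_force'].round(1) if hasattr(ctrl.get_state()['ft_force'],'round') else ctrl.get_state()['ft_force'])
print(ctrl.close_job())"
```

```text
t 37.83 tcp [547.6  14.3  63.2] yaw_y 85.1 tilt [0.15 0.1 ] cam [ 0.348 -0.046  1.145]
carrier 0.62 290 221 [470.6  -9.8] 86.3 [ 2.5 28.4] 172.3 4
cover 0.53 186 124 [718.4 252.7] 100.2 [53.3 52.9] 44.9 389
[-5.9  0.2 19.7]
the job is handed in; nothing more can be done
None
```

I handed the job in at about 38 s: both tins are stacked squarely in the carrier, and the cover snapped under the catches and lies flat on the flat tin, with the arm still gripping it and pressing at about 19 N.

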